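# Line up the rough-turned bowls for the chuck

## Task

Line up the four rough-turned jujube bowls, ready for turning, on the four cork rings of the drying board in order of size: the largest on the ring next to the lathe chuck, then each smaller one in turn, down to the smallest at the other end. Keep them rim down as they lie, set each one down gently in the middle of its ring without dropping it, and leave the nest of three finished bowls where it stands.

Things in the scene. Friction and masses are not known exactly. Their poses are not given: they have to be found in the camera images.
- bowl_1: largest of the four rough-turned bowls, plain brown wood, loose, rim down: 114 mm across the rim, 59 mm from rim to flat foot (75 mm across); on the foot a round tenon 48 mm across, 20 mm tall (top 79 mm above the rim), to grip from above with the tips clear of the foot. Origin: centre of the rim plane (underside), z up; round, yaw means nothing. 195 to 350 g
- bowl_2: second largest of the four rough-turned bowls, plain brown wood, loose, rim down: 100 mm across the rim, 51 mm from rim to flat foot (66 mm across); on the foot a round tenon 44 mm across, 20 mm tall (top 71 mm above the rim), to grip from above with the tips clear of the foot. Origin: centre of the rim plane (underside), z up; round, yaw means nothing. 135 to 245 g
- bowl_3: second smallest of the four rough-turned bowls, plain brown wood, loose, rim down: 86 mm across the rim, 43 mm from rim to flat foot (57 mm across); on the foot a round tenon 40 mm across, 20 mm tall (top 63 mm above the rim), to grip from above with the tips clear of the foot. Origin: centre of the rim plane (underside), z up; round, yaw means nothing. 90 to 160 g
- bowl_4: smallest of the four rough-turned bowls, plain brown wood, loose, rim down: 72 mm across the rim, 35 mm from rim to flat foot (48 mm across); on the foot a round tenon 36 mm across, 20 mm tall (top 55 mm above the rim), to grip from above with the tips clear of the foot. Origin: centre of the rim plane (underside), z up; round, yaw means nothing. 50 to 95 g
- ring_a: one of four alike cork rings in a row (a, b, c, d in order, about 135 mm apart) on the drying board, 124 mm across, 8 mm thick, 40 mm air hole; fixed; its top is 28 mm above the bench, the board's 20 mm. Origin on its centre line at its underside, z up
- ring_b: one of four alike cork rings in a row (a, b, c, d in order, about 135 mm apart) on the drying board, 124 mm across, 8 mm thick, 40 mm air hole; fixed; its top is 28 mm above the bench, the board's 20 mm. Origin on its centre line at its underside, z up
- ring_c: one of four alike cork rings in a row (a, b, c, d in order, about 135 mm apart) on the drying board, 124 mm across, 8 mm thick, 40 mm air hole; fixed; its top is 28 mm above the bench, the board's 20 mm. Origin on its centre line at its underside, z up
- ring_d: one of four alike cork rings in a row (a, b, c, d in order, about 135 mm apart) on the drying board, 124 mm across, 8 mm thick, 40 mm air hole; fixed; its top is 28 mm above the bench, the board's 20 mm. Origin on its centre line at its underside, z up
- chuck: the steel four-jaw scroll chuck of the lathe, lying jaws up just past one end of the drying board (either end; about 140 mm from the centre of the nearest ring): 100 mm across, 63 mm tall, heavy, fixed. Origin at the centre of its underside
- nest: nest of three finished, dark red-brown lacquered bowls standing mouth up one in another, among the rough ones on the bench: 110 mm across, 58 mm tall, 0.3 kg, loose, not to be moved. Origin at the centre of its underside
Not all that is in view belongs to the job. What is shaped like the bowl_3 but blue or green is not meant.

How it is judged:
By the outcome, as a careful person would: the job done as asked, in the order asked, and still so for the second after the job is handed in, with the robot touching nothing.
It also fails if it takes over 99 s, if anything falls off the work surface, if the arm or the gripper's body presses on something with over 40 N, if the wrist force passes 120 N, or if a joint passes its speed limit or range.

## Robot

A 6-joint arm with a two-finger parallel gripper is mounted at the origin on the work surface. World frame = base frame: x ahead of the robot, y to its left, z up, the work surface at z = 0. Lengths are in mm, angles in rad, forces in N, time in s.
With the tool pointing down it reaches from about 275 to 1000 mm from the base axis. Payload 8.4 kg.
Tool frame: the origin (TCP) lies at the very end of the fingers, on their centre line; the grasp point (between the pads) lies 19 mm behind it; y points along the fingers, x is the direction in which the jaws open and shut, and the axes are right-handed (so a half turn about y gives the same grasp; the last joint's range is limited). The gripper opens to 85 mm and grips with 20 to 120 N. Pads are 22 mm wide; open, the fingers measure 114 mm over their backs; the gripper's body (76 mm by 85 mm) begins 54 mm behind the grasp point. The pads swing forward as they close: fully open they stand 13 mm farther back than shut.
Start: joints at [-1.102, 0.353, 1.633, -0, 1.155, -0.002], TCP at [283.499, -557.007, 231.281] pointing down, gripper open.
Joint ranges: [-2.63, 2.63], [-0.92, 2.1], [0.06, 2.66], [-1.3, 4.44], [0, 2.69], [-3.02, 3.02]. Speed limits (rad/s): [2.22, 2.22, 2.79, 3.14, 3.14, 3.14].

## Interface

Orientations are given as [roll, pitch, yaw] about the fixed x, y, z axes, in that order (R = Rz(yaw) Ry(pitch) Rx(roll)).
In Python, from rig import r gives the robot as it stands.
- The arm moves only by the tool servo_tool, never from a script. Its argument "motion" is a list of rows, each a list of 7 numbers: the opening, from -1 (shut) to 1 (fully open), then the shift along the tool's x, y, z in m, then the turn, a rotation vector about the tool's x, y, z in units of 10 degrees (1.0 is 10 degrees). A call has 1 to 12 rows; each row is the pose to reach, as a shift and turn from the pose commanded when the call began, along the tool's axes at that moment; what a row does not reach only later rows make up. A row lasts 1/8 s, in which the tool goes at most 62.5 mm and 10.7 degrees, less where a joint would pass 70% of its speed; a pose out of reach is approached as far as the arm can. A call with a gripper value outside its range is refused whole. The fingers move at their own pace and stop on an object; "grip_force" is the grip in N (left out, the last holds). Time passes only in rows, so rows that repeat a pose let the fingers close. It gives the time, the measured TCP pose, the force and the opening at its end, in the units of the state.
- r.sense(): the state, without advancing time (a new reading comes with each control period).
- r.grab_frame(name): name is "scene" or "top"; returns the picture (420x560x3 uint8, red, green, blue); there is no depth.
- r.calibration(name): a dict with "fx", "fy", "cx", "cy" (pixels), "R" (3x3) and "t" (3): a world point X has camera coordinates R X + t. Camera axes: x right, y down, z forward; pixel columns grow to the right and rows downward; lengths in mm; the calibration is good to about 2 mm. A picture is of the moment at which its call begins. calibration takes no time and is no camera call.
- r.sign_off(): hands the job in, once; it reports no verdict.
The state is a dict: "clock": time; "qpos": joint angles; "qvel": joint speeds; "joint_efforts": joint torques, N m; "eef_pos": TCP position; "tcp_rot": TCP orientation; "contact_force": force on the tool from outside, world axes, zero at the start; "wrist_torque": the same for the moment, N m; "opening": opening from 0.0 (shut) to 1.0 (fully open).
Only numpy, scipy, OpenCV 4.12 (cv2) and the standard library are available. Lean on these libraries where they do the work, as an engineer would, in place of code of your own. Each camera call takes 0.05 s, during which the arm holds its last target. There are 200 camera calls.

## Working session

There is one attempt and no reset: what is moved stays moved. The work goes in short steps, Python scripts to look and compute and a tool call to move; the robot and the scene stay as the last step left them, time stands still between calls to the robot, and variables do not carry over. Pictures are saved under pics/ and viewed, on a budget of 14 in all, crops included, one or two more only if the job needs it, and the job is handed in when it is done.

Besides the shell and the picture viewer there is one more tool, called after "Emit:" by a JSON object that holds its "fn" and its "kwargs". servo_tool: Moves the arm, as the interface text tells. Its arguments: {"type":"object","properties":{"motion":{"type":"array","items":{"type":"array","items":{"type":"number"}}},"grip_force":{"type":"number"}},"required":["motion"]}

```bash
mkdir -p pics; ls
python3 - <<'E'
from rig import r
import cv2,numpy as np
for n in("scene","top"):
    cv2.imwrite(f"pics/{n}0.png",cv2.cvtColor(r.grab_frame(n),cv2.COLOR_RGB2BGR))
    c=r.calibration(n);print(n,c["fx"],c["cx"],c["cy"],np.round(c["R"],3).tolist(),np.round(c["t"],1), np.round(-np.array(c["R"]).T@c["t"]))
s=r.sense();print({k:np.round(v,3).tolist() for k,v in s.items()})
E
```

```text
pics
scene 479.17854429102607 277.92041812540805 206.3047364173539 [[0.419, 0.908, -0.009], [0.613, -0.29, -0.735], [-0.669, 0.303, -0.678]] [-218.  -238.8 1823.6] [1459. -424. 1060.]
top 409.20316653781583 286.1610323290477 210.3752591374643 [[-0.008, -1.0, 0.013], [-0.989, 0.006, -0.15], [0.15, -0.014, -0.989]] [ 19.7 485.1 942.2] [ 339.   30. 1004.]
{'clock': 0.1, 'qpos': [-1.102, 0.354, 1.634, -0.0, 1.155, -0.002], 'qvel': [0.0, -0.0, -0.001, -0.001, -0.001, 0.001], 'joint_efforts': [0.0, -60.635, -34.282, 0.0, 0.004, -0.0], 'eef_pos': [283.32, -556.637, 230.625], 'tcp_rot': [-1.571, 0.001, -1.1], 'contact_force': [-0.874, 0.942, -0.871], 'wrist_torque': [0.029, -0.047, 0.028], 'opening': 0.997}
```

View pics/top0.png

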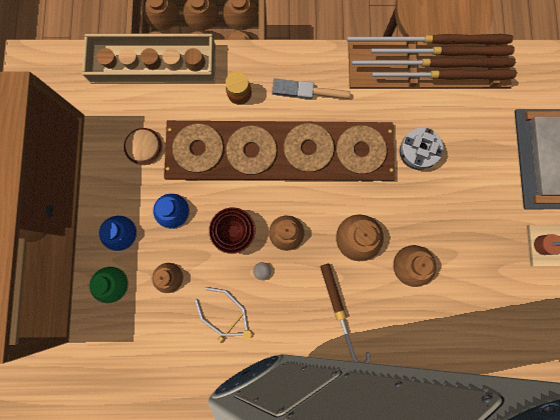

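View pics/scene0.png

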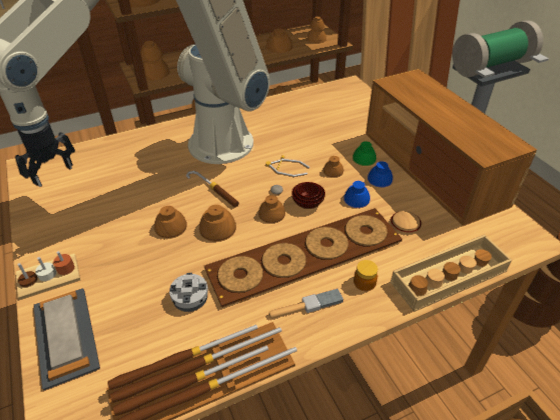

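The top view shows the rings at (198,148), (250,150), (309,147) and (361,150), with the chuck at (422,148) on the right. The rough bowls are at (361,238), (416,266), (287,233) and (168,278), the nest is at (232,230), and the blue and green decoys are on the left. The scene view agrees with this. Next I'll zoom in to read the tenon tops.

```bash
cat > h.py <<'E'
import numpy as np,cv2
from rig import r
def ray(n,u,v,z):
    c=r.calibration(n);R=np.array(c["R"]);t=np.array(c["t"])
    o=-R.T@t;d=R.T@np.array([(u-c["cx"])/c["fx"],(v-c["cy"])/c["fy"],1])
    return (o+d*(z-o[2])/d[2])[:2]
def proj(n,X):
    c=r.calibration(n);p=np.array(c["R"])@np.array(X,float)+c["t"]
    return np.array([c["fx"]*p[0]/p[2]+c["cx"],c["fy"]*p[1]/p[2]+c["cy"]])
def shift(x,y,z):  # tool-axis shift from present pose to world x,y,z (m)
    s=r.sense();w=s["tcp_rot"][2];d=np.array([x,y,z])-s["eef_pos"]
    return np.round(np.array([d[0]*np.cos(w)+d[1]*np.sin(w),-d[2],-d[0]*np.sin(w)+d[1]*np.cos(w)])/1000,4),s
E
python3 - <<'E'
from h import *
t=cv2.imread("pics/top0.png");s=cv2.imread("pics/scene0.png")
# rings: cork colour mask on the dark board
hsv=cv2.cvtColor(t,cv2.COLOR_BGR2HSV)
for (u,v) in [(198,148),(250,150),(309,147),(361,150)]:
    print("hsv",hsv[v-17,u],hsv[v,u+17],hsv[v,u+29])
    roi=np.zeros(t.shape[:2],np.uint8);cv2.circle(roi,(u,v),30,255,-1)
    m=((hsv[...,2]>105)&(roi>0)).astype(np.uint8)
    m=cv2.morphologyEx(m,cv2.MORPH_OPEN,np.ones((3,3)))
    c=max(cv2.findContours(m,cv2.RETR_EXTERNAL,cv2.CHAIN_APPROX_NONE)[0],key=cv2.contourArea)
    e=cv2.fitEllipse(cv2.convexHull(c));print(np.round(e[0],1),np.round(e[1],1),np.round(ray("top",*e[0],28),0))
print("chuck",ray("top",422,148,63))
a=np.vstack([np.hstack([cv2.resize(t[v-33:v+33,u-33:u+33],(396,300),interpolation=cv2.INTER_CUBIC) for u,v in p]) for p in [[(361,238),(416,266)],[(287,233),(168,278)]]])
cv2.imwrite("pics/z1.png",a)
E
```

```text
hsv [ 16 125 169] [ 15 126 178] [ 15 125 188]
[196.8 147.2] [48.1 50.9] [645. 235.]
hsv [ 15 126 172] [ 15 124 169] [ 11 158  97]
[250.4 149.3] [48.4 50.5] [639. 104.]
hsv [ 15 128 173] [ 14 127 157] [ 15 127 163]
[308.  146.5] [48.7 50.4] [646. -39.]
hsv [ 15 127 167] [ 15 125 143] [  9 144  92]
[360.9 148.6] [48.5 50.5] [ 640. -170.]
chuck [ 630.20623548 -309.12100275]
```

View pics/z1.png

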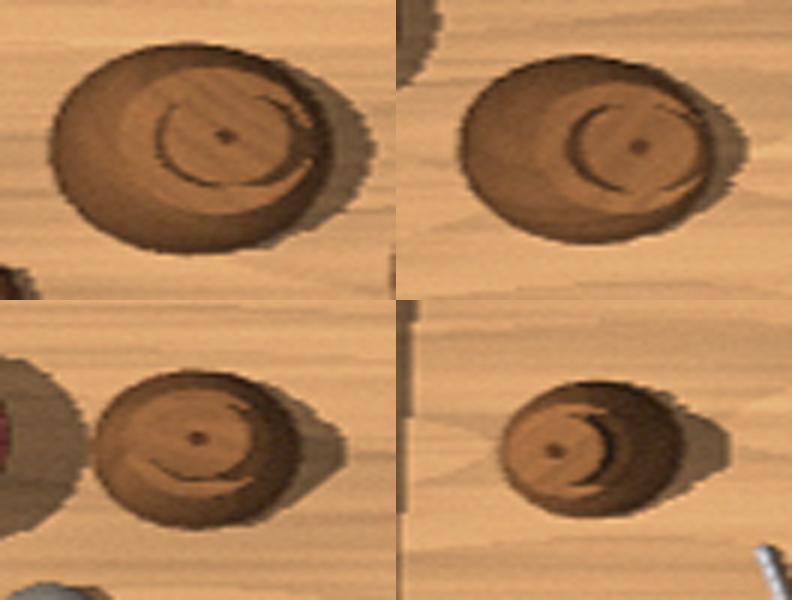

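The centre dots on the tenons read clearly at (365.6,234.5), (422.9,265), (286.6,229.8) and (160.9,277.8), and the silhouette widths match bowls 1 to 4. I'll cast these onto the tenon-top heights and check bowl sizes and positions in the scene view.

Run:
```python
from h import *
P=[(365.6,234.5,79),(422.9,265,71),(286.6,229.8,63),(160.9,277.8,55)]
s=cv2.imread("pics/scene0.png")
s=cv2.resize(s[120:300,130:410],(800,514),interpolation=cv2.INTER_CUBIC);k=800/280
def mark(X): 
    p=proj("scene",X);cv2.drawMarker(s,tuple(int(i) for i in (p-[130,120])*k),(255,255,0),cv2.MARKER_CROSS,10,1)
for u,v,z in P:
    x,y=ray("top",u,v,z);print(np.round([x,y,z]));mark((x,y,z))
print("nest",ray("top",232,230,50))
for x,y in[(645,235),(639,104),(646,-39),(640,-170)]: mark((x,y,28)); 
cv2.imwrite("pics/z2.png",s)
x,y=ray("top",*P[0][:2],79);print(shift(x,y,140)[0])
```

```text
[ 422. -163.   79.]
[ 353. -292.   71.]
[436.  16.  63.]
[329. 304.  55.]
nest [437.49618009 143.63736274]
[-0.2878  0.0906  0.3025]
```

View pics/z2.png

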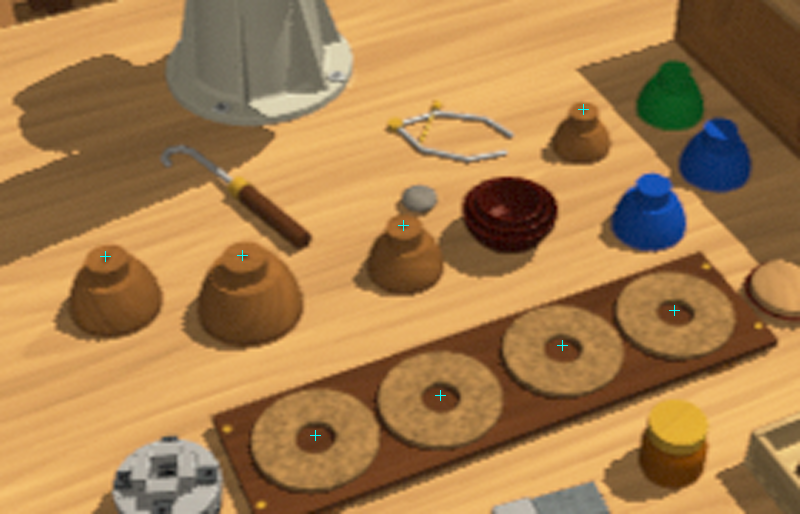

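The back-projected tenon and ring marks land right in both views. Moving above bowl_1.

Emit:
{"fn": "servo_tool", "kwargs": {"motion": [[1, -0.288, 0.09, 0.3025, 0, -6.3, 0], [1, -0.288, 0.09, 0.3025, 0, -6.3, 0], [1, -0.288, 0.09, 0.3025, 0, -6.3, 0], [1, -0.288, 0.09, 0.3025, 0, -6.3, 0], [1, -0.288, 0.09, 0.3025, 0, -6.3, 0], [1, -0.288, 0.09, 0.3025, 0, -6.3, 0], [1, -0.288, 0.09, 0.3025, 0, -6.3, 0], [1, -0.288, 0.09, 0.3025, 0, -6.3, 0], [1, -0.288, 0.09, 0.3025, 0, -6.3, 0], [1, -0.288, 0.09, 0.3025, 0, -6.3, 0]], "grip_force": 40}}

```text
clock: 1.35
eef_pos: [422.4, -164.2, 141.5]
tcp_rot: [-1.571, -0.0, -0.002]
contact_force: [0.2, -0.4, 0.0]
opening: 1.0
```

Emit:
{"fn": "servo_tool", "kwargs": {"motion": [[1, 0, 0.045, 0.001, 0, 0, 0], [1, 0, 0.07, 0.001, 0, 0, 0], [1, 0, 0.0785, 0.001, 0, 0, 0], [1, 0, 0.0785, 0.001, 0, 0, 0], [-1, 0, 0.0785, 0.001, 0, 0, 0], [-1, 0, 0.0785, 0.001, 0, 0, 0], [-1, 0, 0.0785, 0.001, 0, 0, 0], [-1, 0, 0.0785, 0.001, 0, 0, 0], [-1, 0, 0.0785, 0.001, 0, 0, 0], [-1, 0, 0.0785, 0.001, 0, 0, 0]]}}

```text
clock: 2.6
eef_pos: [422.9, -162.4, 63.8]
tcp_rot: [-1.571, -0.001, -0.0]
contact_force: [-2.3, -0.3, 9.9]
opening: 0.539
```

Emit:
{"fn": "servo_tool", "kwargs": {"motion": [[-1, 0, -0.01, 0, 0, 0, 0], [-1, 0, -0.03, 0, 0, 0, 0], [-1, 0, -0.07, 0, 0, 0, 0], [-1, 0, -0.09, 0, 0, 0, 0], [-1, 0, -0.09, 0, 0, 0, 0], [-1, 0, -0.09, 0, 0, 0, 0]], "grip_force": 50}}

```text
clock: 3.35
eef_pos: [421.9, -161.9, 152.2]
tcp_rot: [-1.57, 0.001, -0.0]
contact_force: [0.2, -0.0, -2.7]
opening: 0.534
```

Run:
```python
from h import *
cv2.imwrite("pics/s1.png",cv2.resize(cv2.cvtColor(r.grab_frame("scene"),cv2.COLOR_RGB2BGR)[100:320,80:420],(792,512)))
d,s=shift(640,-170,153);print(d,s["eef_pos"],s["contact_force"],s["opening"],s["wrist_torque"])
```

```text
[ 0.2183 -0.0011 -0.0081] [ 421.72076938 -161.82292151  151.91852629] [ 0.38687949  0.27107087 -1.81050385] 0.5364447896428158 [0.02797042 0.04396226 0.02475631]
```

View pics/s1.png

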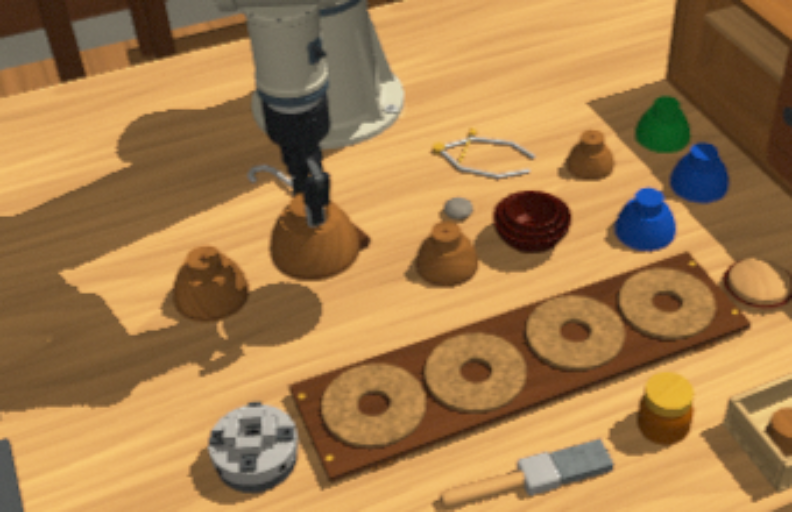

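Bowl_1 is held level. Carrying it to ring_d, next to the chuck.

Emit:
{"fn": "servo_tool", "kwargs": {"motion": [[-1, 0.04, 0, -0.002, 0, 0, 0], [-1, 0.095, 0, -0.004, 0, 0, 0], [-1, 0.15, 0, -0.006, 0, 0, 0], [-1, 0.195, 0, -0.0075, 0, 0, 0], [-1, 0.2185, 0, -0.0075, 0, 0, 0], [-1, 0.2185, 0, -0.0075, 0, 0, 0], [-1, 0.2185, 0.03, -0.0075, 0, 0, 0], [-1, 0.2185, 0.047, -0.0075, 0, 0, 0], [-1, 0.2185, 0.053, -0.0075, 0, 0, 0], [-1, 0.2185, 0.053, -0.0075, 0, 0, 0]]}}

```text
clock: 4.65
eef_pos: [640.6, -169.8, 99.6]
tcp_rot: [-1.571, 0.001, -0.001]
contact_force: [-0.5, -0.8, -1.9]
opening: 0.537
```

Run:
```python
from h import *
t=cv2.cvtColor(r.grab_frame("top"),cv2.COLOR_RGB2BGR);s=cv2.cvtColor(r.grab_frame("scene"),cv2.COLOR_RGB2BGR)
cv2.imwrite("pics/p1.png",np.hstack([cv2.resize(a,(400,400),interpolation=cv2.INTER_CUBIC) for a in(t[110:190,320:400],s[210:310,180:280])]))
d,q=shift(640,-169,92);print(d,q["eef_pos"],q["contact_force"],q["opening"])
```

```text
[-0.0014  0.0086  0.0009] [ 641.37455502 -169.9095557   100.63565949] [-0.7860157   0.96580236 -1.35366609] 0.5392190792863775
```

View pics/p1.png

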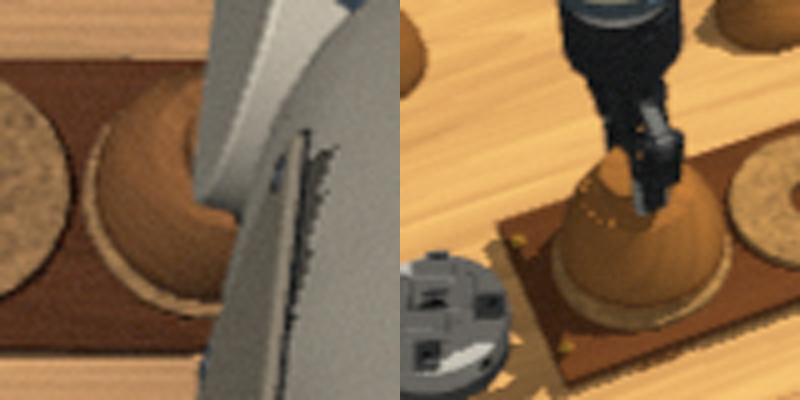

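The bowl is about centred over its ring. Lowering slowly.

Emit:
{"fn": "servo_tool", "kwargs": {"motion": [[-1, 0, 0.003, 0, 0, 0, 0], [-1, 0, 0.005, 0, 0, 0, 0], [-1, 0, 0.0065, 0, 0, 0, 0], [-1, 0, 0.0075, 0, 0, 0, 0], [-1, 0, 0.0075, 0, 0, 0, 0]]}}

```text
clock: 5.38
eef_pos: [640.9, -169.7, 92.2]
tcp_rot: [-1.571, 0.0, -0.0]
contact_force: [-0.8, -0.6, -2.4]
opening: 0.535
```

Emit:
{"fn": "servo_tool", "kwargs": {"motion": [[-1, 0, 0.0005, 0, 0, 0, 0], [-1, 0, 0.001, 0, 0, 0, 0], [-1, 0, 0.0015, 0, 0, 0, 0], [-1, 0, 0.0015, 0, 0, 0, 0]]}}

```text
clock: 5.88
eef_pos: [641.0, -169.7, 92.0]
tcp_rot: [-1.571, -0.0, -0.0]
contact_force: [-4.2, 0.8, 9.5]
opening: 0.537
```

Contact. Releasing and moving up and across toward bowl_2 (353,-292).

Emit:
{"fn": "servo_tool", "kwargs": {"motion": [[0.4, 0, 0.001, 0, 0, 0, 0], [1, 0, 0.001, 0, 0, 0, 0], [1, 0, 0.001, 0, 0, 0, 0], [1, 0, -0.02, 0, 0, 0, 0], [1, 0, -0.06, 0, 0, 0, 0], [1, 0, -0.075, 0, 0, 0, 0], [1, -0.05, -0.075, -0.02, 0, 0, 0], [1, -0.1, -0.075, -0.045, 0, 0, 0], [1, -0.16, -0.065, -0.07, 0, 0, 0], [1, -0.21, -0.055, -0.09, 0, 0, 0], [1, -0.26, -0.045, -0.11, 0, 0, 0], [1, -0.288, -0.038, -0.122, 0, 0, 0]]}}

```text
clock: 7.38
eef_pos: [350.4, -291.8, 128.7]
tcp_rot: [-1.571, 0.001, -0.002]
contact_force: [0.8, -0.3, -0.5]
opening: 1.004
```

Run:
```python
from h import *
t=cv2.cvtColor(r.grab_frame("top"),cv2.COLOR_RGB2BGR);s=cv2.cvtColor(r.grab_frame("scene"),cv2.COLOR_RGB2BGR)
cv2.imwrite("pics/p2.png",np.hstack([cv2.resize(a,(400,400),interpolation=cv2.INTER_CUBIC) for a in(t[110:190,320:400],s[210:310,180:280])]))
d,q=shift(353,-292,54.5);print(d,q["clock"],q["eef_pos"],q["contact_force"],q["opening"])
```

```text
[ 0.003   0.0739 -0.0003] 7.475 [ 349.9809624  -291.71987033  128.43254863] [ 0.91367561  0.57709333 -0.06865118] 0.9969904059641501
```

View pics/p2.png

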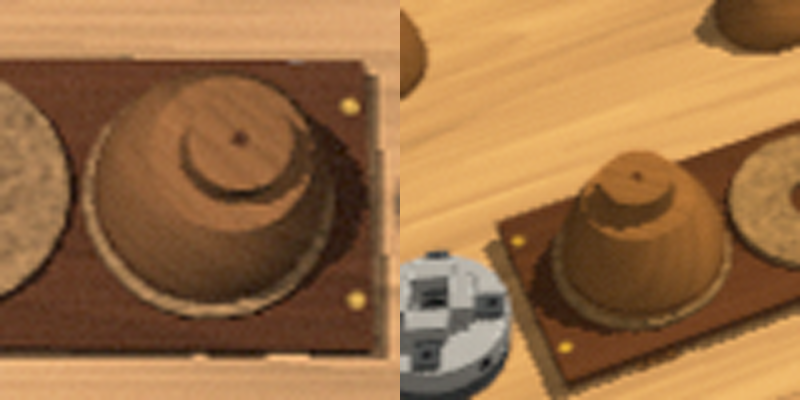

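Bowl_1 stands level, with an even cork margin. Its dot is at top pixel (367.6,137.2). Now gripping bowl_2.

Emit:
{"fn": "servo_tool", "kwargs": {"motion": [[1, 0.0025, 0.04, 0, 0, 0, 0], [1, 0.0025, 0.065, 0, 0, 0, 0], [1, 0.0025, 0.073, 0, 0, 0, 0], [1, 0.0025, 0.073, 0, 0, 0, 0], [-1, 0.0025, 0.073, 0, 0, 0, 0], [-1, 0.0025, 0.073, 0, 0, 0, 0], [-1, 0.0025, 0.073, 0, 0, 0, 0], [-1, 0.0025, 0.073, 0, 0, 0, 0], [-1, 0.0025, 0.073, 0, 0, 0, 0], [-1, 0.0025, 0.073, 0, 0, 0, 0]]}}

```text
clock: 8.72
eef_pos: [355.6, -291.8, 56.8]
tcp_rot: [-1.571, -0.001, -0.001]
contact_force: [-2.3, 2.3, 11.4]
opening: 0.496
```

Run:
```python
from h import *
print(ray("top",367.6,137.2,107), ray("scene",(638-400+.5)/4+179.5,(176.5)/4+209.5,107))
q=r.sense();print(q["eef_pos"],q["contact_force"])
```

```text
[ 642.57367665 -169.8792755 ] [ 642.33142149 -168.90555629]
[ 355.64658395 -291.80412751   56.81057016] [-2.29645548  2.28016659 11.42589506]
```

Bowl_1 was measured at (642,-169) against its ring at (640,-170). Lifting bowl_2 and carrying it to ring_c.

Emit:
{"fn": "servo_tool", "kwargs": {"motion": [[-1, 0, -0.01, 0, 0, 0, 0], [-1, 0, -0.04, 0, 0, 0, 0], [-1, 0, -0.08, 0.01, 0, 0, 0], [-1, 0.01, -0.1, 0.04, 0, 0, 0], [-1, 0.03, -0.105, 0.09, 0, 0, 0], [-1, 0.055, -0.105, 0.14, 0, 0, 0], [-1, 0.09, -0.105, 0.185, 0, 0, 0], [-1, 0.13, -0.105, 0.22, 0, 0, 0], [-1, 0.18, -0.105, 0.245, 0, 0, 0], [-1, 0.23, -0.105, 0.253, 0, 0, 0], [-1, 0.275, -0.105, 0.253, 0, 0, 0], [-1, 0.29, -0.105, 0.253, 0, 0, 0]]}}

```text
clock: 10.22
eef_pos: [647.7, -38.4, 161.1]
tcp_rot: [-1.571, -0.001, 0.0]
contact_force: [-0.3, -0.9, -1.4]
opening: 0.492
```

Run:
```python
from h import *
d,q=shift(646,-39,84);print(d,q["eef_pos"],q["contact_force"],q["opening"])
```

```text
[-0.0017  0.0771 -0.0006] [647.68628546 -38.41566221 161.07392601] [-0.33290039 -0.88021153 -1.42597696] 0.4918002848403
```

Emit:
{"fn": "servo_tool", "kwargs": {"motion": [[-1, -0.0025, 0.03, -0.0005, 0, 0, 0], [-1, -0.0025, 0.055, -0.0005, 0, 0, 0], [-1, -0.0025, 0.065, -0.0005, 0, 0, 0], [-1, -0.0025, 0.07, -0.0005, 0, 0, 0], [-1, -0.0025, 0.073, -0.0005, 0, 0, 0], [-1, -0.0025, 0.075, -0.0005, 0, 0, 0], [-1, -0.0025, 0.0765, -0.0005, 0, 0, 0], [-1, -0.0025, 0.0765, -0.0005, 0, 0, 0]]}}

```text
clock: 11.22
eef_pos: [643.3, -39.2, 85.0]
tcp_rot: [-1.571, -0.001, -0.0]
contact_force: [-0.7, 0.4, 2.8]
opening: 0.488
```

Emit:
{"fn": "servo_tool", "kwargs": {"motion": [[-1, 0.001, 0.0005, 0, 0, 0, 0], [-1, 0.001, 0.001, 0, 0, 0, 0], [-1, 0.001, 0.001, 0, 0, 0, 0]]}}

```text
clock: 11.6
eef_pos: [643.4, -39.2, 84.9]
tcp_rot: [-1.571, 0.001, -0.0]
contact_force: [-9.3, -0.2, 16.4]
opening: 0.492
```

Contact. Releasing, then moving over bowl_3 at (436,16).

Emit:
{"fn": "servo_tool", "kwargs": {"motion": [[0.4, 0, 0.0, 0, 0, 0, 0], [1, 0, 0.0, 0, 0, 0, 0], [1, 0, 0.0, 0, 0, 0, 0], [1, 0, -0.02, 0, 0, 0, 0], [1, 0, -0.06, 0, 0, 0, 0], [1, -0.02, -0.065, 0.005, 0, 0, 0], [1, -0.07, -0.06, 0.02, 0, 0, 0], [1, -0.12, -0.05, 0.035, 0, 0, 0], [1, -0.17, -0.04, 0.05, 0, 0, 0], [1, -0.207, -0.03, 0.055, 0, 0, 0], [1, -0.207, -0.03, 0.055, 0, 0, 0]]}}

```text
clock: 12.98
eef_pos: [434.3, 16.1, 113.6]
tcp_rot: [-1.571, 0.002, 0.0]
contact_force: [0.6, 0.6, -0.3]
opening: 0.998
```

Run:
```python
from h import *
t=cv2.cvtColor(r.grab_frame("top"),cv2.COLOR_RGB2BGR);s=cv2.cvtColor(r.grab_frame("scene"),cv2.COLOR_RGB2BGR)
cv2.imwrite("pics/p3.png",np.hstack([cv2.resize(a,(400,400),interpolation=cv2.INTER_CUBIC) for a in(t[110:190,270:350],s[190:290,230:330])]))
d,q=shift(436,16,48);print(d,q["clock"],q["eef_pos"],q["contact_force"],q["opening"])
```

```text
[-0.0024  0.0665  0.0001] 13.075 [438.43932697  15.93070401 114.51795878] [0.27594057 0.23048753 0.33151444] 0.9970324659417006
```

View pics/p3.png

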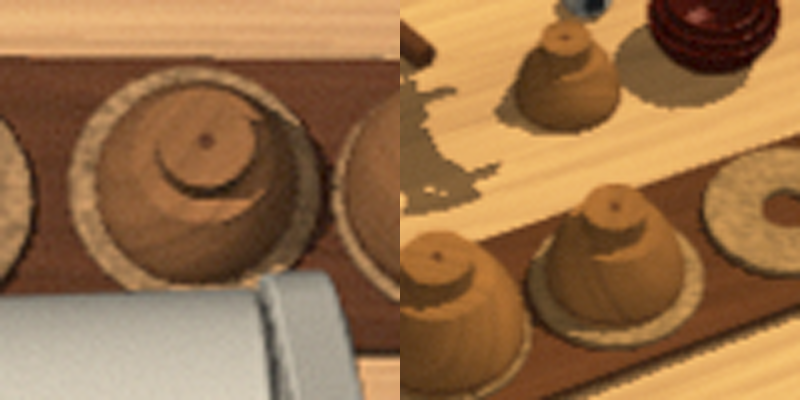

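Bowl_2 is level on its ring, with its dot at top (311.0,137.8) and scene (283.4,241.1). Now bowl_3.

Emit:
{"fn": "servo_tool", "kwargs": {"motion": [[1, -0.001, 0.035, 0, 0, 0, 0], [1, -0.001, 0.058, 0, 0, 0, 0], [1, -0.001, 0.0655, 0, 0, 0, 0], [1, -0.001, 0.0655, 0, 0, 0, 0], [-1, -0.001, 0.0655, 0, 0, 0, 0], [-1, -0.001, 0.0655, 0, 0, 0, 0], [-1, -0.001, 0.0655, 0, 0, 0, 0], [-1, -0.001, 0.0655, 0, 0, 0, 0], [-1, -0.001, 0.0655, 0, 0, 0, 0], [-1, -0.001, 0.0655, 0, 0, 0, 0], [-1, -0.001, 0.0655, 0, 0, 0, 0]]}}

```text
clock: 14.45
eef_pos: [436.4, 15.9, 48.7]
tcp_rot: [-1.571, -0.001, -0.0]
contact_force: [-3.3, -0.8, 10.5]
opening: 0.441
```

Run:
```python
from h import *
print(ray("top",311,137.8,99), ray("scene",283.4,241.1,99))
d,q=shift(639,104,76);print(d,q["eef_pos"],q["contact_force"],q["opening"])
```

```text
[644.27619026 -41.04590788] [644.62568664 -40.25045285]
[ 0.2026 -0.0273  0.0882] [436.39314468  15.8915031   48.65479774] [-3.25739904 -0.79444834 10.49336889] 0.4414523010691232
```

Bowl_2 is within about 2 mm of its ring centre. Carrying bowl_3 to ring_b.

Emit:
{"fn": "servo_tool", "kwargs": {"motion": [[-1, 0, -0.01, 0, 0, 0, 0], [-1, 0, -0.04, 0, 0, 0, 0], [-1, 0.005, -0.08, 0, 0, 0, 0], [-1, 0.03, -0.095, 0.01, 0, 0, 0], [-1, 0.07, -0.095, 0.025, 0, 0, 0], [-1, 0.12, -0.095, 0.05, 0, 0, 0], [-1, 0.165, -0.095, 0.07, 0, 0, 0], [-1, 0.195, -0.095, 0.085, 0, 0, 0], [-1, 0.202, -0.095, 0.088, 0, 0, 0], [-1, 0.202, -0.095, 0.088, 0, 0, 0]]}}

```text
clock: 15.7
eef_pos: [637.3, 103.6, 142.6]
tcp_rot: [-1.571, 0.001, -0.0]
contact_force: [0.1, -0.9, -1.2]
opening: 0.446
```

Run:
```python
from h import *
d,q=shift(639,104.5,76);print(d,q["eef_pos"],q["contact_force"],q["opening"])
```

```text
[0.0017 0.0666 0.0009] [637.33143295 103.59052728 142.63406439] [ 0.07057943 -0.91046572 -1.18932256] 0.4464283508035378
```

Emit:
{"fn": "servo_tool", "kwargs": {"motion": [[-1, 0.001, 0.03, 0.001, 0, 0, 0], [-1, 0.001, 0.048, 0.001, 0, 0, 0], [-1, 0.001, 0.056, 0.001, 0, 0, 0], [-1, 0.001, 0.061, 0.001, 0, 0, 0], [-1, 0.001, 0.064, 0.001, 0, 0, 0], [-1, 0.001, 0.0655, 0.001, 0, 0, 0], [-1, 0.001, 0.0665, 0.001, 0, 0, 0], [-1, 0.001, 0.067, 0.001, 0, 0, 0], [-1, 0.001, 0.067, 0.001, 0, 0, 0]]}}

```text
clock: 16.82
eef_pos: [639.3, 104.8, 76.8]
tcp_rot: [-1.571, -0.001, -0.0]
contact_force: [-2.6, -0.9, 5.8]
opening: 0.445
```

Seated. Releasing and moving over bowl_4 at (329,304).

Emit:
{"fn": "servo_tool", "kwargs": {"motion": [[0.4, 0, 0.0, 0, 0, 0, 0], [1, 0, 0.0, 0, 0, 0, 0], [1, 0, 0.0, 0, 0, 0, 0], [1, 0, -0.02, 0, 0, 0, 0], [1, 0, -0.06, 0, 0, 0, 0], [1, -0.04, -0.065, 0.03, 0, 0, 0], [1, -0.085, -0.065, 0.06, 0, 0, 0], [1, -0.135, -0.065, 0.09, 0, 0, 0], [1, -0.185, -0.06, 0.12, 0, 0, 0], [1, -0.235, -0.05, 0.15, 0, 0, 0], [1, -0.28, -0.04, 0.18, 0, 0, 0], [1, -0.31, -0.03, 0.2, 0, 0, 0]]}}

```text
clock: 18.32
eef_pos: [327.8, 306.2, 106.9]
tcp_rot: [-1.569, -0.001, 0.001]
contact_force: [0.1, 0.7, -0.2]
opening: 0.998
```

Run:
```python
from h import *
t=cv2.cvtColor(r.grab_frame("top"),cv2.COLOR_RGB2BGR);s=cv2.cvtColor(r.grab_frame("scene"),cv2.COLOR_RGB2BGR)
cv2.imwrite("pics/p4.png",np.hstack([cv2.resize(a,(400,400),interpolation=cv2.INTER_CUBIC) for a in(t[110:190,210:290],s[140:290,270:420])]))
d,q=shift(329,304,40);print(d,q["clock"],q["eef_pos"],q["contact_force"],q["opening"])
```

```text
[ 0.0024  0.0661 -0.002 ] 18.425 [326.59198421 305.99554962 106.14937561] [-0.71723722 -0.2260991   0.21759611] 1.001750032210739
```

View pics/p4.png

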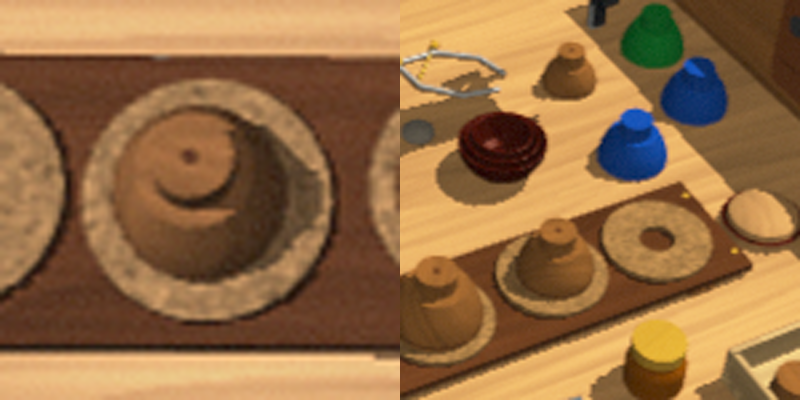

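Run:
```python
from h import *
print([proj("scene",(x,306,118)) for x in(280,327,375)],proj("scene",(329,304,55)))
print("b3",ray("top",(190)/5+209.6,156/5+109.6,91),ray("scene",(556-400)/2.667+269.7,229/2.667+139.7,91))
```

```text
[array([329.13090065, 135.75494589]), array([335.96855765, 142.91979925]), array([343.23188468, 150.53069186])] [334.41844217 158.37844595]
b3 [640.24795101 105.24627416] [637.63144336 104.30794473]
```

Consistent: the visible tip is the +x finger, and bowl_3 is centred at about (639,105). Gripping bowl_4.

Emit:
{"fn": "servo_tool", "kwargs": {"motion": [[1, 0.002, 0.035, -0.002, 0, 0, 0], [1, 0.002, 0.058, -0.002, 0, 0, 0], [1, 0.002, 0.0655, -0.002, 0, 0, 0], [1, 0.002, 0.0655, -0.002, 0, 0, 0], [-1, 0.002, 0.0655, -0.002, 0, 0, 0], [-1, 0.002, 0.0655, -0.002, 0, 0, 0], [-1, 0.002, 0.0655, -0.002, 0, 0, 0], [-1, 0.002, 0.0655, -0.002, 0, 0, 0], [-1, 0.002, 0.0655, -0.002, 0, 0, 0], [-1, 0.002, 0.0655, -0.002, 0, 0, 0], [-1, 0.002, 0.0655, -0.002, 0, 0, 0]]}}

```text
clock: 19.8
eef_pos: [331.4, 303.1, 41.1]
tcp_rot: [-1.57, -0.001, -0.0]
contact_force: [-1.9, -1.5, 10.8]
opening: 0.399
```

Run:
```python
from h import *
d,q=shift(644.5,235,68.5);print(d,q["eef_pos"],q["contact_force"],q["opening"])
```

```text
[ 0.3131 -0.0274 -0.068 ] [331.39973614 303.12942569  41.09153998] [-1.93704554 -1.51565053 10.82891806] 0.39861022176318756
```

Emit:
{"fn": "servo_tool", "kwargs": {"motion": [[-1, 0, -0.01, 0, 0, 0, 0], [-1, 0, -0.04, 0, 0, 0, 0], [-1, 0.005, -0.08, 0, 0, 0, 0], [-1, 0.025, -0.105, -0.005, 0, 0, 0], [-1, 0.07, -0.105, -0.015, 0, 0, 0], [-1, 0.12, -0.105, -0.025, 0, 0, 0], [-1, 0.17, -0.105, -0.035, 0, 0, 0], [-1, 0.22, -0.105, -0.05, 0, 0, 0], [-1, 0.265, -0.105, -0.06, 0, 0, 0], [-1, 0.3, -0.105, -0.066, 0, 0, 0], [-1, 0.312, -0.105, -0.068, 0, 0, 0], [-1, 0.312, -0.105, -0.068, 0, 0, 0]]}}

```text
clock: 21.3
eef_pos: [642.8, 234.6, 145.2]
tcp_rot: [-1.571, 0.001, -0.001]
contact_force: [-0.1, 0.8, -1.2]
opening: 0.399
```

Run:
```python
from h import *
d,q=shift(644.5,234.5,68.5);print(d,q["eef_pos"],q["contact_force"],q["opening"])
```

```text
[ 0.0017  0.0767 -0.0001] [642.80297624 234.6324647  145.18955614] [-0.12045004  0.84974992 -1.22073779] 0.3994993344118148
```

Emit:
{"fn": "servo_tool", "kwargs": {"motion": [[-1, 0.001, 0.03, 0, 0, 0, 0], [-1, 0.001, 0.055, 0, 0, 0, 0], [-1, 0.001, 0.066, 0, 0, 0, 0], [-1, 0.001, 0.071, 0, 0, 0, 0], [-1, 0.001, 0.074, 0, 0, 0, 0], [-1, 0.001, 0.0755, 0, 0, 0, 0], [-1, 0.001, 0.0765, 0, 0, 0, 0], [-1, 0.001, 0.077, 0, 0, 0, 0], [-1, 0.001, 0.077, 0, 0, 0, 0]]}}

```text
clock: 22.42
eef_pos: [644.5, 234.8, 69.2]
tcp_rot: [-1.571, -0.001, -0.001]
contact_force: [-1.9, -0.1, 5.9]
opening: 0.393
```

Seated. Releasing, rising and backing off clear of the view.

Emit:
{"fn": "servo_tool", "kwargs": {"motion": [[0.4, 0, 0.0, 0, 0, 0, 0], [1, 0, 0.0, 0, 0, 0, 0], [1, 0, 0.0, 0, 0, 0, 0], [1, 0, -0.02, 0, 0, 0, 0], [1, 0, -0.06, 0, 0, 0, 0], [1, -0.04, -0.1, 0, 0, 0, 0], [1, -0.09, -0.12, 0, 0, 0, 0], [1, -0.14, -0.13, 0, 0, 0, 0], [1, -0.19, -0.13, 0, 0, 0, 0], [1, -0.24, -0.13, 0, 0, 0, 0], [1, -0.28, -0.13, 0, 0, 0, 0], [1, -0.28, -0.13, 0, 0, 0, 0]]}}

```text
clock: 23.92
eef_pos: [362.1, 234.7, 199.4]
tcp_rot: [-1.57, -0.0, 0.001]
contact_force: [1.3, 0.2, -0.1]
opening: 0.999
```

Run:
```python
from h import *
t=cv2.cvtColor(r.grab_frame("top"),cv2.COLOR_RGB2BGR);s=cv2.cvtColor(r.grab_frame("scene"),cv2.COLOR_RGB2BGR)
cv2.imwrite("pics/p5.png",np.vstack([cv2.resize(t[110:190,160:460],(800,213),interpolation=cv2.INTER_CUBIC),cv2.resize(s[140:285,160:460],(800,387),interpolation=cv2.INTER_CUBIC)]))
print(r.sense()["contact_force"],r.sense()["clock"])
```

```text
[-0.08606338  0.42850026  0.42514686] 24.025
```

View pics/p5.png

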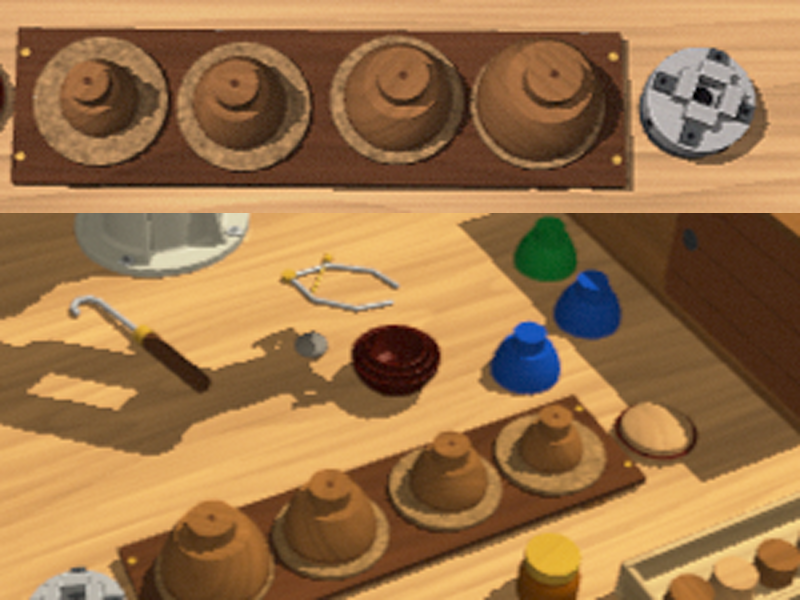

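All four bowls stand level in descending order from the chuck. The bowl_4 dot is at top (192.6,140.0), and the nest is untouched. One numeric check, then I'll hand in.

Run:
```python
from h import *
print("b4",ray("top",192.6,140.0,83),ray("scene",556/2.667+159.7,(410-213)/2.667+139.7,83))
print(r.sign_off())
```

```text
b4 [645.25979462 233.93095717] [637.45501184 239.56965797]
the job is handed in; nothing more can be done
None
```

All four bowls are on the rings rim down, in order from the chuck: bowl_1, bowl_2, bowl_3, bowl_4. I handed the job in at about 24 s of the 99 s allowed. Each bowl was lowered until a light contact force showed (6–16 N) before I let go.

| Bowl | Ring | Measured position (x, y, mm) | Ring centre (x, y, mm) |
|---|---|---|---|
| bowl_1 | d | (642, -169) | (640, -170) |
| bowl_2 | c | (644, -41) | (646, -39) |
| bowl_3 | b | (639, 105) | (639, 104) |
| bowl_4 | a | (645, 234), top view only | (645, 235) |

- **Disagreement:** for bowl_4 the scene view gave (637, 240), about 9 mm off the top view. I think that comes from reading a small, poorly resolved dot by eye. The tool's position at release, (644.5, 234.8), and the picture both agree with the top view.
- **Final check:** the last picture showed all four bowls level, the nest undisturbed and the gripper clear of everything. I compared the nest by eye and did not measure it again.

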